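Draw the pattern slide from its guide and stack it

TASK

Draw the flat wooden pattern slide out of its guide, toward the robot, until it lies clear of the channel on the narrow ledge, keeping it level all the way so that it does not bind or tip. Then pick it up and set it down, still level and without dropping it, on top of the two spare slides, its edges in line with theirs. Do not shift the spares, and leave the round tin and the sanding block where they are.

Things in the scene. Friction and masses are not known exactly. Their poses are not given: they have to be found in the camera images.
- guide: Fixed wooden guide. Origin on the bench under the channel; the slide is drawn along its -x axis (roughly toward the robot), z up. Channel floor 30 mm above the bench, 67 mm wide, 12 mm high under two dark lips (tops at 50 mm) that cover the slide's long edges and leave an open slot 44 mm wide. Channel from x = -70 mm (open mouth) to a rear stop at x = +80 mm; 95 mm wide outside.
- channel_mouth (a point): Middle of the channel floor at the mouth, 30 mm above the bench, where the lips end; guide's axes. The slide is clear when its centre is more than 75 mm from here in the drawing direction (-x).
- ledge_end (a point): Middle of the ledge's front end. In front of the mouth the channel floor goes on at the same height (30 mm) as a narrow ledge, 36 mm wide and 125 mm long, with nothing above or beside it; guide's axes. The slide tips off if its centre passes about 5 mm beyond this end.
- slide_center (a point): Centre (half-way up) of the pattern slide, a loose pale wooden plate 150 (x) x 64 (y) x 10 mm, about 0.13 kg, with a finger hole through it. Its axes start along the guide's; it starts in the channel, fully home or drawn out by up to 20 mm. It balances 10 mm from here toward +x (solid end). On the ledge its long edges overhang 14 mm each side, so it can be gripped across its width.
- slide_hole (a point): Centre (half-way up) of the slide's finger hole, 40 mm from the slide's centre toward -x (front end). The hole is 50 mm long (x), 40 mm wide (y), leaving a 10 mm bar at the front end and 12 mm at each side. Shut fingertips let down into it can draw the slide by that bar; the channel floor is 5 mm below this point.
- slide: The same pattern slide; origin at the centre of its underside, axes as above.
- spare_top_center (a point): Centre (half-way up) of the upper one of two spare slides that lie loose on one another on the bench, edges in line; both have the same shape and size (150 x 64 x 10 mm) as the pattern slide, x along their length, hole toward -x. The stack's top is 20 mm above the bench. Nothing stands within 50 mm of it.
- spare_low_center (a point): Centre (half-way up) of the lower spare slide.
- round_tin: Round pale wooden tin, 69 mm across and 36 mm high, standing between the guide and the spare slides; a bystander. Origin under its centre.
- sanding_block: Cork sanding block, 65 x 112 x 37 mm, lying between the guide and the spare slides, nearer the robot than the tin; a bystander. Origin under its centre.

How it is judged:
By the outcome, as a careful person would: the job done as asked, in the order asked, and still so for the second after the job is handed in, with the robot touching nothing.
It also fails if it takes over 61 s, if anything falls off the work surface, if the arm or the gripper's body presses on something with over 40 N, if the wrist force passes 120 N, or if a joint passes its speed limit or range.

ROBOT

A 7-joint arm with a two-finger parallel gripper is mounted at the origin on a cart in front of the work surface, level with it; the furniture and walls round the work are solid. World frame = base frame: x ahead of the robot, y to its left, z up, the work surface at z = 0. Lengths are in m, angles in rad, forces in N, time in s.
With the tool pointing down it reaches from about 0.4 to 0.9 m from the base axis. Payload 5.6 kg.
Tool frame: the origin (TCP) lies midway between the tips of the shut fingers; the grasp point (between the pads) lies 19 mm behind it; z points along the fingers, x is the direction in which the jaws open and shut, and the axes are right-handed (so a half turn about z gives the same grasp; the last joint's range is limited). The gripper opens to 92 mm and grips with 3 to 60 N. Pads are 20 mm wide; open, the fingers measure 128 mm over their backs; the gripper's body (75 mm by 189 mm) begins 69 mm behind the grasp point.
Start: joints at [1.247, 0.468, -0.012, 1.603, 0.006, 1.071, -0.056], TCP at [0.18, -0.625, 0.215] pointing down, gripper open.
Joint ranges: [-2.53, 2.53], [-0.31, 2.02], [-1.57, 1.55], [0.28, 2.44], [-1.29, 4.43], [0.15, 1.84], [-2.92, 2.92]. Speed limits (rad/s): [2.57, 2.57, 3.14, 3.14, 3.14, 3.14, 3.14].

INTERFACE

Orientations are given as a rotation vector (axis times angle).
In Python, from bench import arm gives the robot as it stands.
- The arm moves only by the tool drive_tool, never from a script. Its argument "steps" is a list of rows, each a list of 7 numbers: the shift along the tool's x, y, z in units of 0.5 m (1.0 is 0.5 m), then the turn, a rotation vector about the tool's x, y, z in units of pi/2 rad (1.0 is pi/2 rad), then the gripper's target within -1 to 1 (fully open at 1, half-way at 0, shut at -1). A call has 1 to 12 rows; each row shifts and turns the commanded pose from where the row before left it, along the tool's axes as they then stand; what a row does not reach is not made up. A row lasts 1/10 s, in which the tool goes at most 50 mm and 8.59 degrees, less where a joint would pass 70% of its speed; a pose out of reach is approached as far as the arm can. A call with a number of a shift or a turn outside -1 to 1 is refused whole. A call with a gripper value outside its range is refused whole. The fingers move at their own pace and stop on an object; "newtons" is the grip in N (left out, the last holds). Time passes only in rows, so rows that do not move let the fingers close. It gives the time, the measured TCP pose, the force and the opening at its end, in the units of the state.
- arm.observe(): the state, without advancing time (a new reading comes with each control period).
- arm.read_camera(name): name is "scene" or "top" or "wrist"; returns a dict with "image" (480x640x3 uint8, red, green, blue), "range_z" (480x640 float32, m along the optical axis (not along the pixel's ray), 0 where there is no reading), "intrinsics" (3x3 intrinsics, pixels), "k1" (the pictures are not rectified: a ray, as slopes to the right and down, at radius r is drawn at 1 + k1 r^2 times it, then the intrinsics apply), "camera_from_world" (4x4, takes a point from world to camera coordinates). Camera axes: x right, y down, z forward; pixel columns grow to the right and rows downward; lengths in m; the calibration is good to about 2 mm. A picture is of the moment at which its call begins.
- arm.finish_job(): hands the job in, once; it reports no verdict.
The state is a dict: "clock": time; "qpos": joint angles; "joint_vel": joint speeds; "tau": joint torques, N m; "ee_pos": TCP position; "tool_rot": TCP orientation; "ft_force": force on the tool from outside, world axes, zero at the start; "torque": the same for the moment, N m; "finger_gap": opening from 0.0 (shut) to 1.0 (fully open).
Only numpy, scipy, OpenCV 4.12 (cv2) and the standard library are available. Lean on these libraries where they do the work, as an engineer would, in place of code of your own. Each camera call takes 0.05 s, during which the arm holds its last target.

## Working session

There is one attempt and no reset: what is moved stays moved. The work goes in short steps, Python scripts to look and compute and a tool call to move; the robot and the scene stay as the last step left them, time stands still between calls to the robot, and variables do not carry over. Pictures are saved under pics/ and viewed, and the job is handed in when it is done.

Besides the shell and the picture viewer there is one more tool, called after "Request:" in YAML: its name, and indented under it one key for each argument. drive_tool: Moves the arm, as the interface text tells. Shifts and turns lie within -1 to 1; 1 stands for 0.5 m of shift or pi/2 rad of turn. Its arguments: {"type":"object","properties":{"steps":{"type":"array","items":{"type":"array","items":{"type":"number","minimum":-1,"maximum":1}}},"newtons":{"type":"number"}},"required":["steps"]}

```bash
ls; mkdir -p pics
cat > h.py <<'E'
import numpy as np,cv2,pickle
from bench import arm
def grab(n,tag):
    d=arm.read_camera(n); cv2.imwrite(f'pics/{tag}.png',d['image'][:,:,::-1]); pickle.dump(d,open(f'pics/{tag}.pkl','wb')); return d
def load(tag): return pickle.load(open(f'pics/{tag}.pkl','rb'))
def und(d,uv):
    K=np.asarray(d['intrinsics'],float);return cv2.undistortPoints(np.asarray(uv,float).reshape(-1,1,2),K,np.array([d['k1'],0,0,0],float)).reshape(-1,2)
def plane(d,uv,z):
    n=und(d,uv);T=np.asarray(d['camera_from_world']);R=T[:3,:3];c=-R.T@T[:3,3]
    r=np.c_[n,np.ones(len(n))]@R
    return c+r*((z-c[2])/r[:,2])[:,None]
def cloud(d):
    v,u=np.mgrid[0:480,0:640];n=und(d,np.c_[u.ravel(),v.ravel()]);z=d['range_z'].ravel()
    T=np.asarray(d['camera_from_world']);P=np.c_[n*z[:,None],z]
    return ((P-T[:3,3])@T[:3,:3]).reshape(480,640,3)
def proj(d,P):
    T=np.asarray(d['camera_from_world']);P=np.atleast_2d(P)
    return cv2.projectPoints(P.astype(float),cv2.Rodrigues(T[:3,:3])[0],T[:3,3],np.asarray(d['intrinsics'],float),np.array([d['k1'],0,0,0.]))[0].reshape(-1,2)
E
python3 - <<'E'
from h import *
print(arm.observe())
for n in['scene','top','wrist']:
    d=grab(n,n+'0');print(n,d['k1'],d['intrinsics'],d['camera_from_world'])
E
```

```text
pics
{'clock': 0.0, 'qpos': array([ 1.24699884,  0.46838488, -0.01164722,  1.60364102,  0.00602301,
        1.07137222, -0.05626786]), 'joint_vel': array([-3.30907057e-04,  1.06267782e-03,  3.66678420e-05,  2.52579221e-04,
       -1.30980910e-03,  2.15105974e-03,  3.82855976e-05]), 'tau': array([-1.81900423e-04, -5.20570600e+01, -1.19092700e-02, -2.43748873e+01,
       -5.65759919e-02,  1.71940459e-02,  1.38659680e-04]), 'ee_pos': array([ 0.17991821, -0.62399031,  0.21362817]), 'tool_rot': array([-2.50969467e+00,  1.88811588e+00,  2.33342023e-03]), 'ft_force': array([ 0.04378283, -0.64782614,  0.01355819]), 'torque': array([-0.04033116, -0.04034197, -0.02905875]), 'finger_gap': 0.9983192253105754}
scene -0.042260202927793464 [[505.36340662   0.         328.22201953]
 [  0.         505.36340662 244.69527866]
 [  0.           0.           1.        ]] [[-0.67032065 -0.74190619  0.01566613  0.37850368]
 [-0.51069348  0.44589498 -0.73509852  0.34774478]
 [ 0.53838869 -0.50075231 -0.67777927  0.62116723]
 [ 0.          0.          0.          1.        ]]
top -0.033233821869941685 [[500.43900981   0.         320.90000872]
 [  0.         500.43900981 237.13176316]
 [  0.           0.           1.        ]] [[ 5.71079444e-03 -9.99983260e-01 -9.31035050e-04 -3.44867585e-03]
 [-9.95492300e-01 -5.59699789e-03 -9.46771034e-02  5.57583504e-01]
 [ 9.46703075e-02  1.46751970e-03 -9.95507599e-01  9.79868770e-01]
 [ 0.00000000e+00  0.00000000e+00  0.00000000e+00  1.00000000e+00]]
wrist -0.005756821785762843 [[355.12073279   0.         316.83529783]
 [  0.         355.12073279 240.23609826]
 [  0.           0.           1.        ]] [[ 2.78862256e-01 -9.60331055e-01 -3.27202252e-04 -6.49117162e-01]
 [-9.28384522e-01 -2.69672697e-01  2.55692814e-01 -3.01265424e-02]
 [-2.45637988e-01 -7.09993054e-02 -9.66758024e-01  3.90789064e-01]
 [ 0.00000000e+00  0.00000000e+00  0.00000000e+00  1.00000000e+00]]
```

View pics/top0.png

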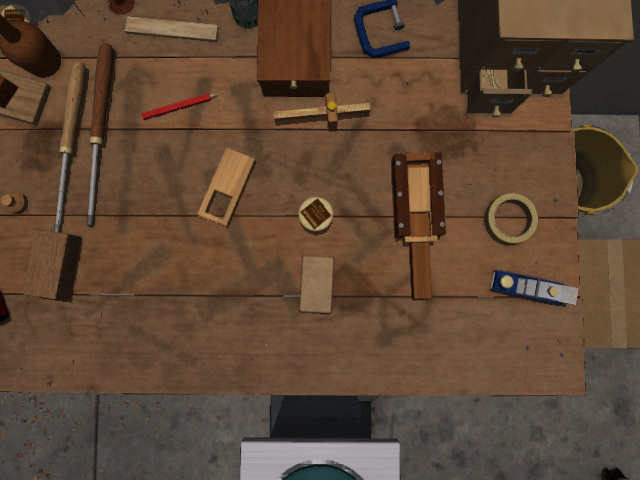

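View pics/scene0.png

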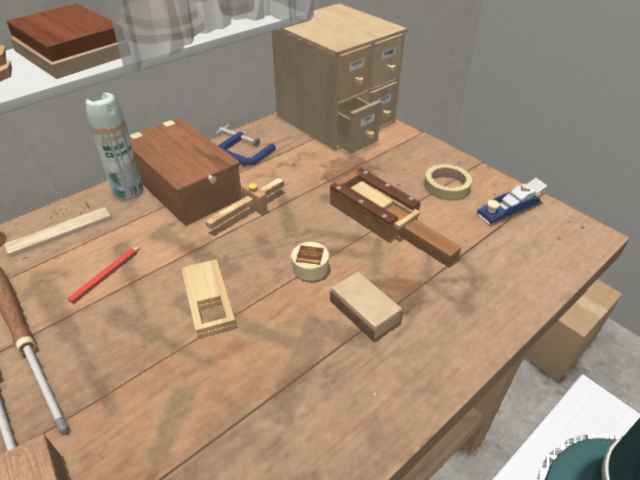

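View pics/wrist0.png

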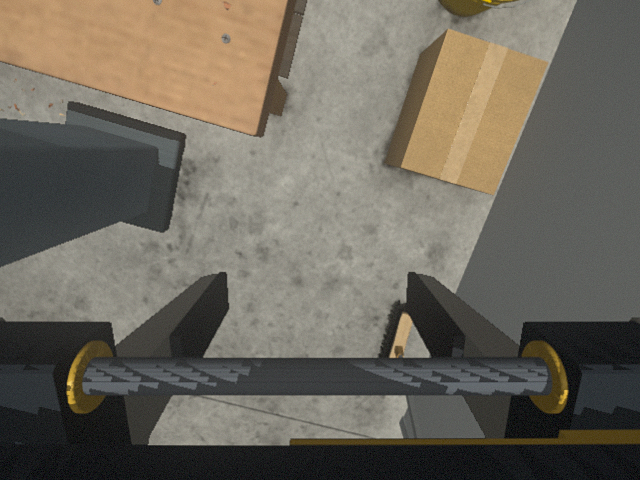

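Top view: guide at about (418,198) with its ledge down to (423,298), spares at (227,187), tin at (316,214) and block at (317,285). Next I'll zoom in on the guide and spares and measure them.

Run:
```python
from h import *
d=load('top0');im=d['image'][:,:,::-1]
a=cv2.resize(im[145:310,380:460],None,fx=3.6,fy=3.6,interpolation=cv2.INTER_CUBIC)
b=cv2.resize(im[140:235,190:265],None,fx=6,fy=6,interpolation=cv2.INTER_CUBIC)
c=np.zeros((600,800,3),np.uint8);c[:a.shape[0],:a.shape[1]]=a;c[:b.shape[0],320:320+b.shape[1]]=b
cv2.imwrite('pics/crop0.png',c)
C=cloud(d)
for (u,v) in [(418,170),(418,190),(420,222),(423,280),(400,200),(440,200),(230,165),(228,210),(218,207),(250,220),(316,214),(317,285)]:
    print(u,v,C[v,u].round(4), d['image'][v,u])
```

```text
418 170 [ 0.6933 -0.1951  0.0394] [170 124  79]
418 190 [ 0.6531 -0.1952  0.0359] [176 130  83]
420 222 [ 0.5889 -0.1994  0.0304] [116  69  37]
423 280 [ 0.4727 -0.204   0.0301] [100  60  32]
400 200 [ 0.63   -0.1564  0.0503] [58 30 19]
440 200 [ 0.6305 -0.2358  0.0505] [52 26 11]
230 165 [0.7062 0.1875 0.0196] [168 123  77]
228 210 [0.6126 0.1892 0.0206] [155 112  70]
218 207 [6.218e-01 2.141e-01 1.000e-04] [83 62 41]
250 220 [ 5.950e-01  1.469e-01 -3.000e-04] [113  74  49]
316 214 [0.6034 0.0098 0.0342] [96 64 34]
317 285 [0.4617 0.0068 0.0393] [143 114  83]
```

View pics/crop0.png

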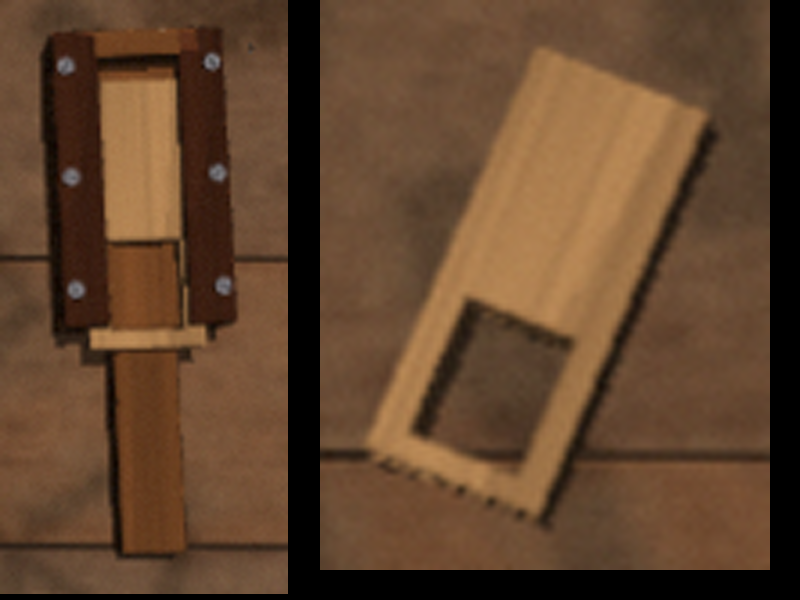

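```bash
cat >> h.py <<'E'
def rectfit(d,mask,z):
    """min-area rectangle of the mask boundary, on plane z"""
    cs,_=cv2.findContours(mask.astype(np.uint8),cv2.RETR_EXTERNAL,cv2.CHAIN_APPROX_NONE)
    c=max(cs,key=cv2.contourArea).reshape(-1,2)
    P=plane(d,c,z)[:,:2]
    r=cv2.minAreaRect((P*1000).astype(np.float32)); return r,cv2.boxPoints(r)
E
python3 - <<'E'
from h import *
for tag in['top0','scene0']:
    d=load(tag);im=d['image'].astype(int);C=cloud(d);R,G,B=im[...,0],im[...,1],im[...,2]
    X,Y,Z=C[...,0],C[...,1],C[...,2]
    print(tag)
    def reg(x0,x1,y0,y1):return (X>x0)&(X<x1)&(Y>y0)&(Y<y1)
    st=reg(.55,.78,.1,.28)&(Z>.013)&(Z<.027)
    print('stack',st.sum(),*rectfit(d,st,.02))
    g=reg(.4,.78,-.28,-.12)
    lips=g&(Z>.044)&(Z<.056)
    n,l,s,c=cv2.connectedComponentsWithStats(lips.astype(np.uint8))
    for i in range(1,n):
        if s[i,4]>150: print('lip',s[i],*rectfit(d,l==i,.05))
    led=reg(.4,.56,-.28,-.12)&(Z>.022)&(Z<.038)
    print('ledge',*rectfit(d,led,.03))
    pale=g&(R>125)&(G>90)&(Z>.025)&(Z<.046)
    n,l,s,c=cv2.connectedComponentsWithStats(pale.astype(np.uint8))
    for i in range(1,n):
        if s[i,4]>30: print('pale',s[i],*rectfit(d,l==i,.04))
    for nm,rg,z in(('tin',reg(.54,.66,-.06,.08),.036),('block',reg(.38,.54,-.06,.08),.037)):
        print(nm,rectfit(d,rg&(Z>.03)&(Z<.045),z)[0])
E
```

```text
top0
stack 1810 ((660.6934204101562, 193.70066833496094), (66.05593872070312, 151.93836975097656), 68.44234466552734) [[577.9027  190.89697]
 [719.21277 135.06915]
 [743.48413 196.50436]
 [602.1741  252.33218]]
lip [ 393  153   53   83 2326] ((643.5098876953125, -194.17523193359375), (164.54849243164062, 96.41165924072266), 1.9705039262771606) [[ 559.6268  -148.8269 ]
 [ 562.94183 -245.18155]
 [ 727.393   -239.52356]
 [ 724.07794 -143.16891]]
ledge ((493.7298278808594, -199.11119079589844), (117.01871490478516, 43.93895721435547), 6.422219276428223) [[ 433.13028 -183.8241 ]
 [ 438.045   -227.48734]
 [ 554.32935 -214.39828]
 [ 549.4147  -170.73505]]
pale [408 167  22  45 921] ((654.7387084960938, -195.8432159423828), (89.82749938964844, 41.93874740600586), 1.8941946029663086) [[ 609.1564  -176.36987]
 [ 610.5426  -218.2857 ]
 [ 700.32104 -215.31656]
 [ 698.9348  -173.40073]]
pale [405 236  32   6 154] ((554.69140625, -198.11825561523438), (9.96951961517334, 61.85744857788086), 0.3237735331058502) [[ 549.5319  -167.2182 ]
 [ 549.88153 -229.07465]
 [ 559.8509  -229.01831]
 [ 559.5013  -
[... 620 characters left out ...]
 728.1534  -242.51007]
 [ 724.72845 -139.72589]]
ledge ((497.36529541015625, -183.69984436035156), (91.47276306152344, 129.76736450195312), 82.03530883789062) [[ 426.77014 -220.00458]
 [ 555.28577 -237.9855 ]
 [ 567.96045 -147.39511]
 [ 439.44482 -129.41418]]
pale [ 350  181  111   75 1712] ((565.1039428710938, -205.5316162109375), (85.89958953857422, 273.9019775390625), 80.85285186767578) [[ 423.06677 -226.16406]
 [ 693.4856  -269.70642]
 [ 707.1411  -184.89917]
 [ 436.7223  -141.35681]]
tin ((601.7471313476562, 12.86410140991211), (67.26190948486328, 72.97441864013672), 48.795127868652344)
block ((460.6640625, 10.438756942749023), (65.52973937988281, 112.65734100341797), 87.35513305664062)
```

```bash
cat >> h.py <<'E'
from scipy.spatial.transform import Rotation as Ro
def plan(p,ang,n=None):
    """rows units to go (turn first, then shift) to p with tool x at world angle ang deg, pointing down"""
    s=arm.observe();R=Ro.from_rotvec(s['tool_rot']);a=np.radians(ang)
    x=np.array([np.cos(a),np.sin(a),0]);z=np.array([0,0,-1.]);T=Ro.from_matrix(np.c_[x,np.cross(z,x),z])
    t=(R.inv()*T).as_rotvec()/(np.pi/2)
    d=np.array(p)-s['ee_pos']
    print('t',round(s['clock'],2),'pos',s['ee_pos'].round(4),'x-ang',np.degrees(np.arctan2(*R.as_matrix()[1::-1,0])).round(2),'zax',R.as_matrix()[:,2].round(4),'F',s['ft_force'].round(2),'gap',round(s['finger_gap'],3))
    print('turn total',t.round(4)); print('shift before turn',(R.inv().apply(d)/.5).round(4),' after turn',(T.inv().apply(d)/.5).round(4))
E
python3 -c "
from h import *
plan([.585,-.1962,.15],1.97)"
```

```text
t 0.15 pos [ 0.1799 -0.6242  0.2139] x-ang -73.91 zax [-5.0e-04  1.2e-03 -1.0e+00] F [-0.47  0.71 -0.64] gap 1.008
turn total [-5.000e-04  8.000e-04 -8.432e-01]
shift before turn [-0.5978 -1.0156  0.1284]  after turn [ 0.8391 -0.8276  0.1278]
```

Request:
drive_tool:
  steps:
    - [0,0,0,0,0,-0.0937,-1]
    - [0,0,0,0,0,-0.0937,-1]
    - [0,0,0,0,0,-0.0937,-1]
    - [0,0,0,0,0,-0.0937,-1]
    - [0,0,0,0,0,-0.0937,-1]
    - [0,0,0,0,0,-0.0937,-1]
    - [0,0,0,0,0,-0.0937,-1]
    - [0,0,0,0,0,-0.0937,-1]
    - [0,0,0,0,0,-0.0937,-1]
    - [0,0,0,0,0,0,-1]
  newtons: 20

```text
clock: 1.15
ee_pos: [0.1798, -0.6244, 0.2141]
tool_rot: [-3.14, -0.054, -0.0]
ft_force: [0.2, 0.1, -0.3]
finger_gap: 0.149
```

Request:
drive_tool:
  steps:
    - [0.05,-0.05,0,0,0,0,-1]
    - [0.06,-0.06,0.01,0,0,0,-1]
    - [0.06,-0.06,0.01,0,0,0,-1]
    - [0.06,-0.06,0.01,0,0,0,-1]
    - [0.06,-0.06,0.01,0,0,0,-1]
    - [0.06,-0.06,0.01,0,0,0,-1]
    - [0.06,-0.06,0.01,0,0,0,-1]
    - [0.06,-0.06,0.01,0,0,0,-1]
    - [0.06,-0.06,0.01,0,0,0,-1]
    - [0.06,-0.06,0.01,0,0,0,-1]
    - [0.06,-0.06,0.01,0,0,0,-1]
    - [0.06,-0.06,0.01,0,0,0,-1]

```text
clock: 2.35
ee_pos: [0.5235, -0.2563, 0.1594]
tool_rot: [3.141, 0.047, -0.0]
ft_force: [0.1, -0.6, -0.3]
finger_gap: 0.001
```

```bash
python3 -c "
from h import *
plan([.585,-.1962,.15],1.97)"
```

```text
t 2.35 pos [ 0.5235 -0.2563  0.1594] x-ang 1.73 zax [-2.e-04 -2.e-04 -1.e+00] F [ 0.09 -0.56 -0.25] gap 0.001
turn total [ 0.0002  0.0001 -0.0027]
shift before turn [ 0.1267 -0.1164  0.0187]  after turn [ 0.1271 -0.1158  0.0187]
```

Request:
drive_tool:
  steps:
    - [0.04,-0.04,0,0,0,-0.0027,-1]
    - [0.05,-0.045,0.01,0,0,0,-1]
    - [0.037,-0.031,0.009,0,0,0,-1]
    - [0,0,0,0,0,0,-1]
    - [0,0,0,0,0,0,-1]

```text
clock: 2.85
ee_pos: [0.5836, -0.197, 0.1496]
tool_rot: [3.141, 0.059, -0.002]
ft_force: [-0.4, 0.3, -0.2]
finger_gap: 0.006
```

```bash
python3 -c "
from h import *
plan([.585,-.1962,.034],1.97)
grab('wrist','w1');grab('scene','s1')"
```

```text
t 2.85 pos [ 0.5836 -0.197   0.1496] x-ang 2.14 zax [-1.2e-03 -1.0e-04 -1.0e+00] F [-0.38  0.27 -0.22] gap 0.006
turn total [0.     0.0008 0.0019]
shift before turn [ 0.0032 -0.0015  0.2312]  after turn [ 0.0029 -0.0015  0.2312]
```

View pics/w1.png

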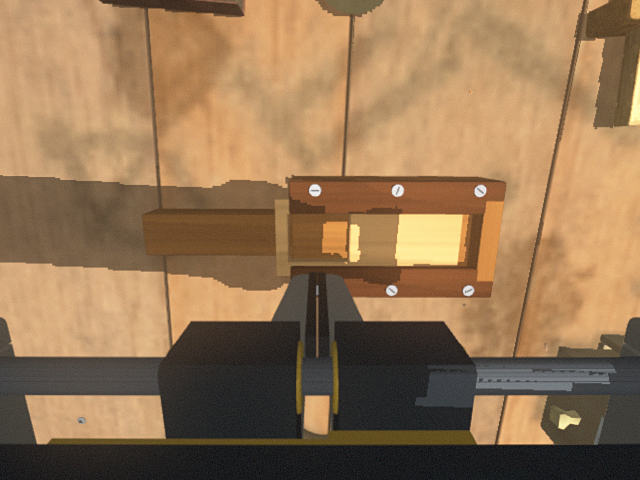

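View pics/s1.png

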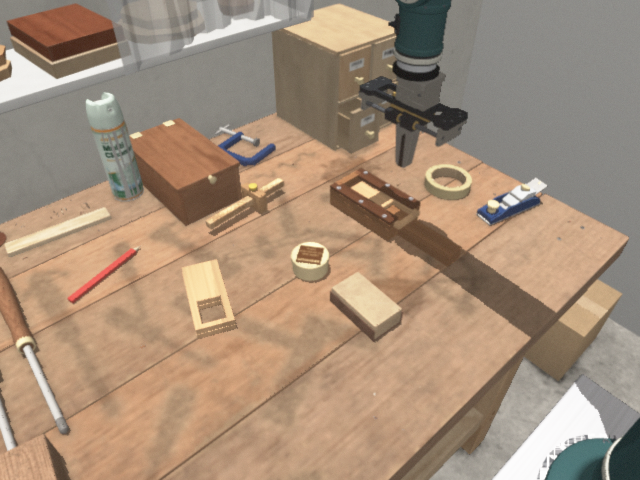

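The wrist view shows the shut, tapering fingertips at (317,275). The slide's front bar is at columns 276–289, the hole's rear edge near column 350, and the guide's rows run from 180 to 297. I'll cross-check positions with this view.

Run:
```python
from h import *
d=load('w1')
im=d['image'][:,:,::-1]
cv2.imwrite('pics/w1c.png',cv2.resize(im[170:320,260:520],None,fx=3,fy=3,interpolation=cv2.INTER_CUBIC))
for n,p,z in [('bar TL',(275.5,199),.04),('bar BL',(275.5,276),.04),('bar right edge',(289.5,240),.04),('hole rear',(350,238),.04),('lip frontTL',(288,180),.05),('lip frontBL',(290,295),.05),('lip rearTR',(505,182),.05),('ledge TL',(144,211),.03),('ledge BL',(144,254),.03)]:
    print(n,plane(d,[p],z)[0].round(4))
```

```text
bar TL [ 0.5497 -0.1667  0.04  ]
bar BL [ 0.5503 -0.2318  0.04  ]
bar right edge [ 0.5615 -0.2     0.04  ]
hole rear [ 0.6109 -0.1963  0.04  ]
lip frontTL [ 0.5602 -0.1504  0.05  ]
lip frontBL [ 0.5635 -0.2441  0.05  ]
lip rearTR [ 0.7245 -0.1453  0.05  ]
ledge TL [ 0.4393 -0.1825  0.03  ]
ledge BL [ 0.4361 -0.22    0.03  ]
```

View pics/w1c.png

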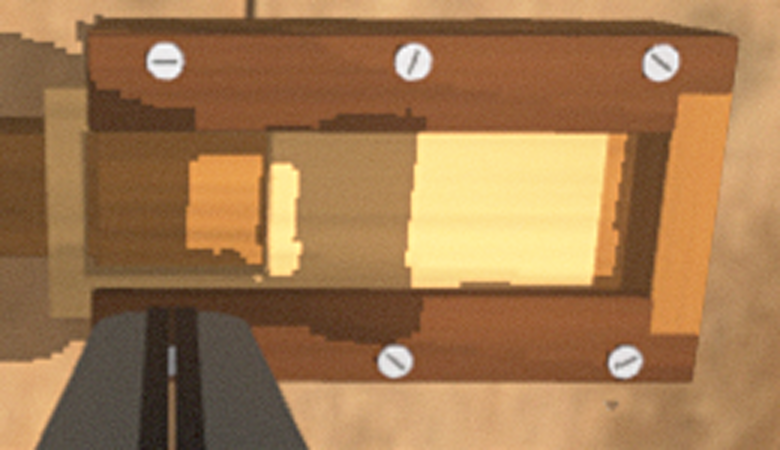

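Request:
drive_tool:
  steps:
    - [0.002,0,0.05,0,0,0.0019,-1]
    - [0,0,0.05,0,0,0,-1]
    - [0,0,0.04,0,0,0,-1]
    - [0,0,0.03,0,0,0,-1]
    - [0,0,0.02,0,0,0,-1]
    - [0,0,0.02,0,0,0,-1]
    - [0,0,0.011,0,0,0,-1]
    - [0,0,0.011,0,0,0,-1]
    - [0,0,0,0,0,0,-1]
    - [0,0,0,0,0,0,-1]

```text
clock: 3.95
ee_pos: [0.5852, -0.1971, 0.0344]
tool_rot: [3.141, 0.056, 0.001]
ft_force: [0.2, -0.1, 0.5]
finger_gap: 0.007
```

```bash
python3 -c "
from h import *
plan([.425,-.2025,.0335],1.97)
grab('scene','s2')
im=cv2.imread('pics/s2.png')[130:290,300:500];cv2.imwrite('pics/s2c.png',cv2.resize(im,None,fx=3.5,fy=3.5))"
```

```text
t 3.95 pos [ 0.5852 -0.1971  0.0344] x-ang 2.06 zax [ 5.e-04 -2.e-04 -1.e+00] F [ 0.15 -0.11  0.45] gap 0.007
turn total [ 0.0001 -0.0003  0.001 ]
shift before turn [-0.3206 -0.0008  0.0016]  after turn [-3.206e-01 -3.000e-04  1.800e-03]
```

View pics/s2c.png

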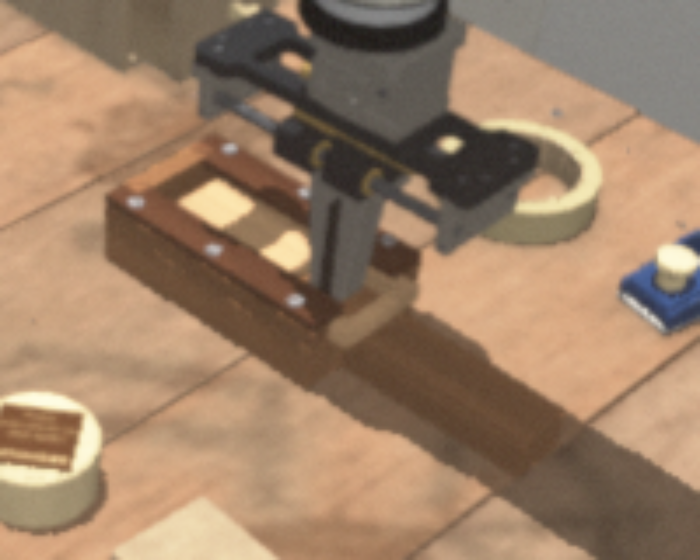

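The fingertips are down in the hole behind the front bar, with no contact force. I'll start drawing.

Request:
drive_tool:
  steps:
    - [-0.01,0,0,0,0,0.001,-1]
    - [-0.01,0,0.001,0,0,0,-1]
    - [-0.01,0,0,0,0,0,-1]
    - [-0.01,0,0,0,0,0,-1]
    - [-0.01,0,0,0,0,0,-1]
    - [-0.01,0,0,0,0,0,-1]
    - [-0.01,0,0,0,0,0,-1]
    - [-0.01,0,0,0,0,0,-1]

```text
clock: 4.8
ee_pos: [0.5447, -0.1985, 0.0337]
tool_rot: [3.141, 0.054, 0.001]
ft_force: [1.0, 0.6, 0.8]
finger_gap: 0.005
```

```bash
python3 -c "
from h import *
plan([.425,-.2025,.0335],1.97)
grab('top','t3');grab('scene','s3')
a=cv2.resize(cv2.imread('pics/s3.png')[130:290,300:500],None,fx=2,fy=2);b=cv2.resize(cv2.imread('pics/t3.png')[145:310,360:480],None,fx=3,fy=3)
c=np.zeros((500,800,3),np.uint8);c[:a.shape[0],:400]=a;c[:b.shape[0],410:410+b.shape[1]]=b;cv2.imwrite('pics/c3.png',c)"
```

```text
t 4.8 pos [ 0.5447 -0.1985  0.0337] x-ang 1.96 zax [ 4.e-04 -1.e-04 -1.e+00] F [1.03 0.62 0.81] gap 0.005
turn total [ 0.0001 -0.0002 -0.0001]
shift before turn [-0.2395 -0.0003  0.0003]  after turn [-0.2395 -0.0003  0.0004]
```

View pics/c3.png

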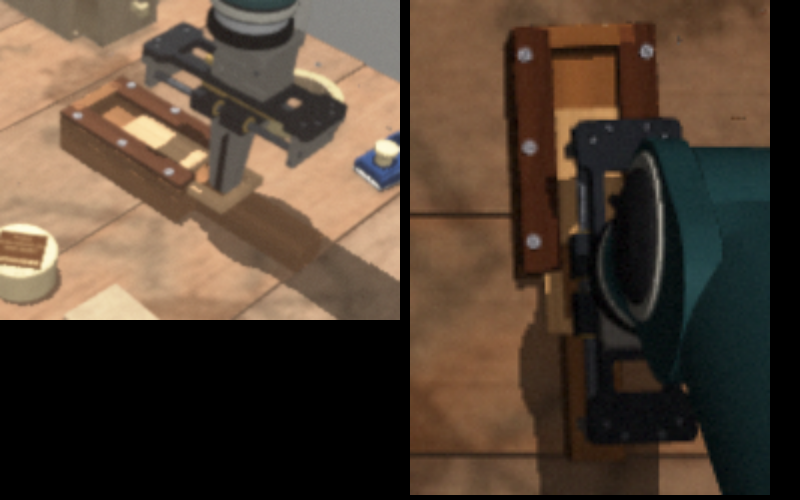

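The slide follows the fingers and stays level and straight. Its rear edge is visible at about (418,181) in the top view.

```bash
python3 -c "
from h import *
d=load('t3');print(plane(d,[(418,180.5)],.04))"
```

```text
[[ 0.6716479  -0.19466083  0.04      ]]
```

Request:
drive_tool:
  steps:
    - [-0.02,0,0,0,0,0,-1]
    - [-0.02,0,0,0,0,0,-1]
    - [-0.02,0,0,0,0,0,-1]
    - [-0.02,0,0,0,0,0,-1]
    - [-0.02,0,0,0,0,0,-1]
    - [-0.02,0,0,0,0,0,-1]
    - [-0.02,0,0,0,0,0,-1]
    - [-0.02,0,0,0,0,0,-1]
    - [-0.01,0,0,0,0,0,-1]
    - [0,0,0,0,0,0,-1]
    - [0,0,0,0,0,0,-1]

```text
clock: 6.0
ee_pos: [0.4598, -0.2014, 0.0335]
tool_rot: [-3.141, -0.054, 0.001]
ft_force: [-0.0, -0.2, -0.1]
finger_gap: 0.006
```

```bash
python3 -c "
from h import *
plan([.415,-.2025,.0335],1.97)
grab('top','t4');grab('scene','s4');grab('wrist','w4')
a=cv2.resize(cv2.imread('pics/s4.png')[130:330,300:500],None,fx=2,fy=2);b=cv2.resize(cv2.imread('pics/t4.png')[145:345,360:490],None,fx=3,fy=3)
c=np.zeros((600,800,3),np.uint8);c[:a.shape[0],:400]=a;c[:b.shape[0],410:410+b.shape[1]]=b;cv2.imwrite('pics/c4.png',c)"
```

```text
t 6.0 pos [ 0.4598 -0.2014  0.0335] x-ang 1.96 zax [-4.e-04  0.e+00 -1.e+00] F [-0.01 -0.24 -0.14] gap 0.006
turn total [-0.      0.0003 -0.0001]
shift before turn [-0.0896 -0.0009  0.    ]  after turn [-0.0896 -0.001  -0.    ]
```

View pics/c4.png

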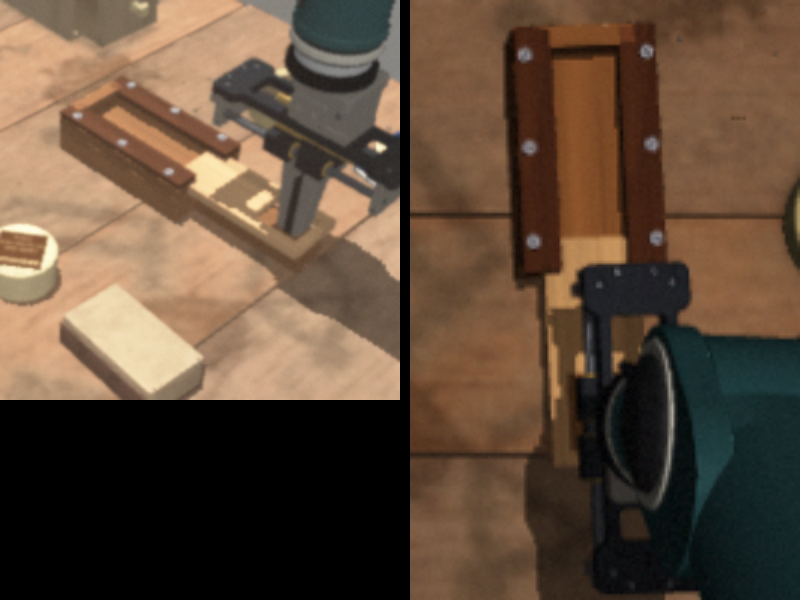

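View pics/w4.png

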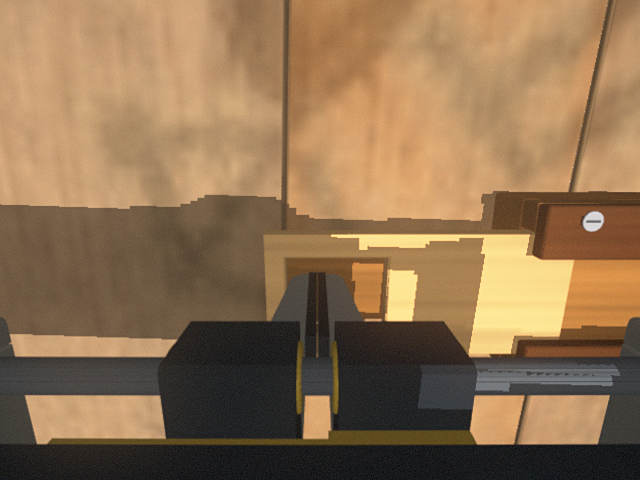

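Still level and on the line. About 42 mm further puts the slide's centre roughly 91 mm from the mouth.

Request:
drive_tool:
  steps:
    - [-0.014,0,0,0,0,0,-1]
    - [-0.014,0,0,0,0,0,-1]
    - [-0.014,0,0,0,0,0,-1]
    - [-0.014,0,0,0,0,0,-1]
    - [-0.014,0,0,0,0,0,-1]
    - [-0.014,0,0,0,0,0,-1]
    - [0,0,0,0,0,0,-1]
    - [0,0,0,0,0,0,-1]
    - [0.01,0,0,0,0,0,-1]
    - [0,0,0,0,0,0,-1]

```text
clock: 7.15
ee_pos: [0.4241, -0.2026, 0.0337]
tool_rot: [3.141, 0.055, 0.002]
ft_force: [-0.0, -0.1, -0.1]
finger_gap: 0.001
```

```bash
python3 -c "
from h import *
plan([.415,-.2025,.0335],1.97)
grab('top','t5');grab('scene','s5')
a=cv2.resize(cv2.imread('pics/s5.png')[130:330,300:500],None,fx=2,fy=2);b=cv2.resize(cv2.imread('pics/t5.png')[145:345,360:490],None,fx=3,fy=3)
c=np.zeros((600,800,3),np.uint8);c[:a.shape[0],:400]=a;c[:b.shape[0],410:410+b.shape[1]]=b;cv2.imwrite('pics/c5.png',c)"
```

```text
t 7.15 pos [ 0.4241 -0.2026  0.0337] x-ang 1.99 zax [ 0.0011 -0.     -1.    ] F [-0.02 -0.07 -0.06] gap 0.001
turn total [ 0.     -0.0007  0.0002]
shift before turn [-0.0182 -0.0009  0.0003]  after turn [-0.0182 -0.0009  0.0003]
```

View pics/c5.png

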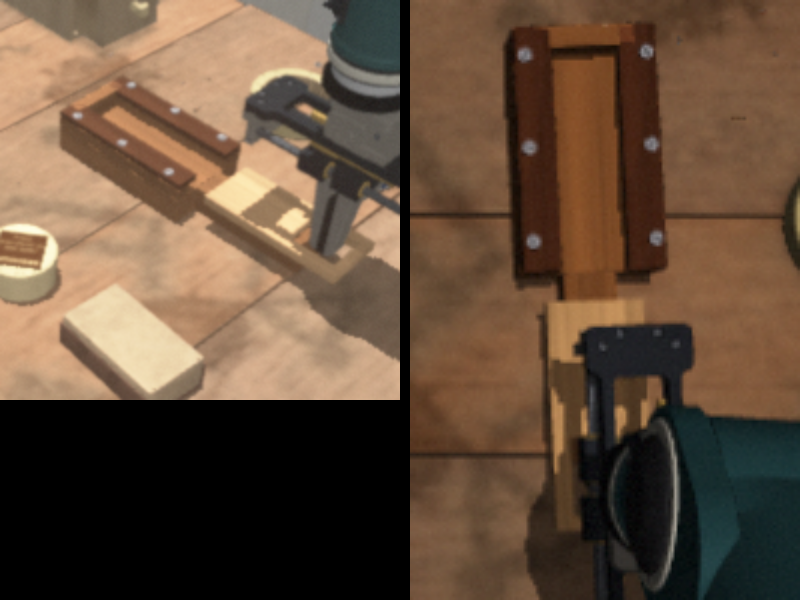

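Request:
drive_tool:
  steps:
    - [0,0,-0.02,0,0,0,-1]
    - [0,0,-0.04,0,0,0,-1]
    - [0,0,-0.06,0,0,0,-1]
    - [0.02,0,-0.08,0,0,0,-1]
    - [0.04,0,-0.08,0,0,0,-1]
    - [0.05,0,0,0,0,0,0]

```text
clock: 7.85
ee_pos: [0.4812, -0.2022, 0.1798]
tool_rot: [3.136, 0.052, 0.014]
ft_force: [1.3, -0.8, 0.0]
finger_gap: 0.073
```

Request:
drive_tool:
  steps:
    - [0,0,0,0,0,-0.0909,1]
    - [0,0,0,0,0,-0.0909,1]
    - [0,0,0,0,0,-0.0909,1]
    - [0,0,0,0,0,-0.0909,1]
    - [0,0,0,0,0,-0.0909,1]
    - [0,0,0,0,0,-0.0909,1]
    - [0,0,0,0,0,-0.0909,1]
    - [0,0,0,0,0,-0.0909,1]
    - [0,0,0,0,0,-0.0909,1]
    - [0,0,0,0,0,-0.0909,1]
    - [0,0,0,0,0,-0.0909,1]
    - [0,0,0,0,0,0,1]

```text
clock: 9.05
ee_pos: [0.4778, -0.2008, 0.174]
tool_rot: [-2.183, -2.259, -0.0]
ft_force: [1.1, -0.5, -0.0]
finger_gap: 1.002
```

```bash
python3 -c "
from h import *
plan([.48,-.2,.1],91.97)
grab('wrist','w6');grab('top','t6');grab('scene','s6')"
```

```text
t 9.05 pos [ 0.4778 -0.2008  0.174 ] x-ang 91.97 zax [ 0.e+00  1.e-04 -1.e+00] F [ 1.06 -0.5  -0.02] gap 1.002
turn total [ 0.     -0.0001  0.    ]
shift before turn [0.0015 0.0045 0.148 ]  after turn [0.0015 0.0045 0.148 ]
```

View pics/w6.png

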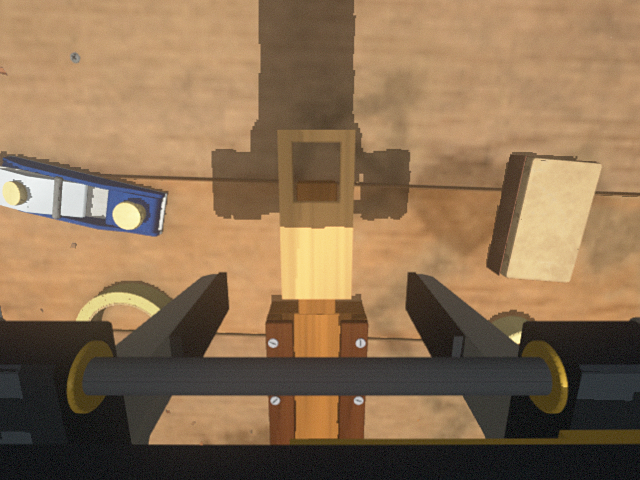

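View pics/s6.png

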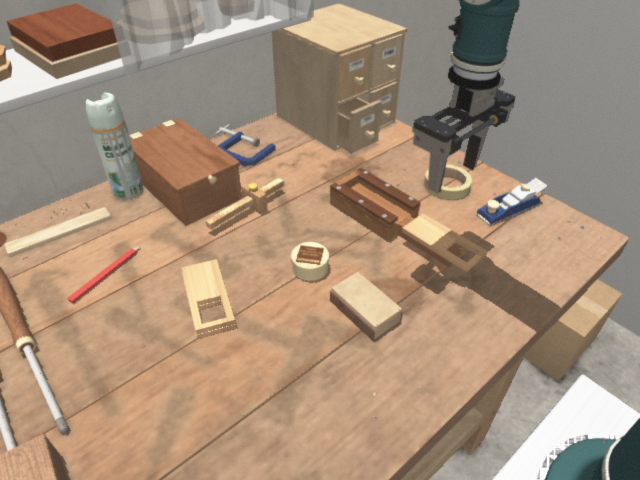

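The slide lies straight on the ledge, clear of the mouth. In the wrist view its corners are at about (278,130), (355,130), (352,300) and (280,299). I'll measure it there.

Run:
```python
from h import *
for t in('w6',):
    d=load(t);C=cloud(d);X,Y,Z=C[...,0],C[...,1],C[...,2]
    m=(X>.36)&(X<.552)&(Y>-.26)&(Y<-.14)&(Z>.034)&(Z<.047)
    print(t,m.sum(),*rectfit(d,m,.04))
    print(np.median(Z[m]))
    # tilt
    A=np.c_[X[m],Y[m],np.ones(m.sum())];print(np.linalg.lstsq(A,Z[m],rcond=None)[0])
    print(plane(d,[(277.5,129.5),(355,129.5),(352.5,300),(280,299)],.04).round(4))
```

```text
w6 9762 ((468.3630676269531, -201.70013427734375), (150.381103515625, 64.30040740966797), 2.0953311920166016) [[ 392.0473  -172.32056]
 [ 394.39825 -236.57797]
 [ 544.67883 -231.07971]
 [ 542.3279  -166.8223 ]]
0.04147049574092729
[ 0.00105065 -0.00171743  0.0405915 ]
[[ 0.394  -0.2358  0.04  ]
 [ 0.3917 -0.1721  0.04  ]
 [ 0.5432 -0.1647  0.04  ]
 [ 0.5447 -0.2322  0.04  ]]
```

```bash
python3 -c "
from h import *
plan([.4784,-.2014,.0315],92.0)"
```

```text
t 9.2 pos [ 0.4778 -0.2009  0.1738] x-ang 91.78 zax [-0.e+00 -3.e-04 -1.e+00] F [ 0.1   0.64 -0.04] gap 0.998
turn total [-0.      0.0002 -0.0024]
shift before turn [-0.001   0.0011  0.2847]  after turn [-0.0011  0.0011  0.2847]
```

Request:
drive_tool:
  steps:
    - [-0.001,0.001,0.06,0,0,-0.001,1]
    - [0,0,0.07,0,0,0,1]
    - [0,0,0.05,0,0,0,1]
    - [0,0,0.04,0,0,0,1]
    - [0,0,0.03,0,0,0,1]
    - [0,0,0.02,0,0,0,1]
    - [0,0,0.0145,0,0,0,1]
    - [0,0,0,0,0,0,1]
    - [0,0,0,0,0,0,1]

```text
clock: 10.1
ee_pos: [0.479, -0.2014, 0.0319]
tool_rot: [2.181, 2.26, 0.0]
ft_force: [1.0, 0.7, -0.5]
finger_gap: 0.999
```

```bash
python3 -c "
from h import *
plan([.4784,-.2014,.0315],92.0)
grab('wrist','w7');grab('scene','s7')
a=cv2.imread('pics/w7.png');b=cv2.resize(cv2.imread('pics/s7.png')[130:330,300:500],None,fx=1.8,fy=1.8)
c=np.zeros((360,800,3),np.uint8);c[:330,:440]=cv2.resize(a,(440,330));c[:,440:]=b;cv2.imwrite('pics/c7.png',c)"
```

```text
t 10.1 pos [ 0.479  -0.2014  0.0319] x-ang 92.03 zax [ 9.e-04 -5.e-04 -1.e+00] F [ 1.03  0.71 -0.46] gap 0.999
turn total [0.0005 0.0003 0.0003]
shift before turn [ 0.0001 -0.0011  0.0007]  after turn [ 0.0001 -0.0011  0.0007]
```

View pics/c7.png

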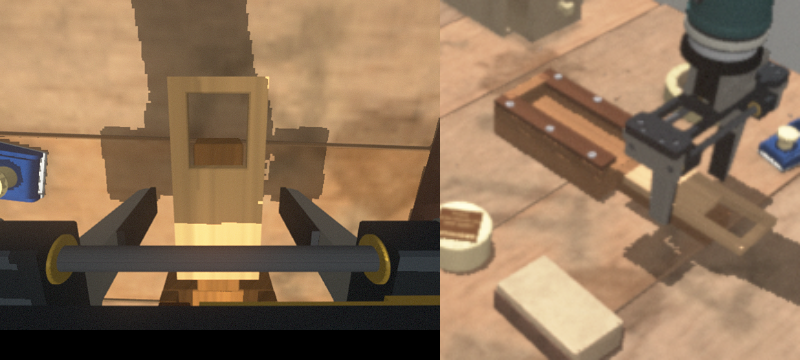

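The fingers straddle the slide evenly at the balance point. Now I'll close gently.

Request:
drive_tool:
  steps:
    - [0,0,0,0,0,0,0.6]
    - [0,0,0,0,0,0,0.5]
    - [0,0,0,0,0,0,0.45]
    - [0,0,0,0,0,0,0.3]
    - [0,0,0,0,0,0,0.1]
    - [0,0,0,0,0,0,0]
    - [0,0,0,0,0,0,-0.2]
    - [0,0,0,0,0,0,-0.2]
    - [0,0,0,0,0,0,-0.2]
  newtons: 25

```text
clock: 11.1
ee_pos: [0.4785, -0.2014, 0.0314]
tool_rot: [2.181, 2.261, -0.0]
ft_force: [-2.1, -0.7, 2.4]
finger_gap: 0.688
```

Request:
drive_tool:
  steps:
    - [0,0,-0.003,0,0,0,-0.2]
    - [0,0,-0.006,0,0,0,-0.2]
    - [0,0,-0.008,0,0,0,-0.2]
    - [0,0,-0.01,0,0,0,-0.2]
    - [0,0,-0.01,0,0,0,-0.2]
    - [0,0,0,0,0,0,-0.2]
    - [0,0,0,0,0,0,-0.2]

```text
clock: 11.8
ee_pos: [0.4785, -0.2014, 0.05]
tool_rot: [2.181, 2.26, -0.0]
ft_force: [0.1, 0.2, -1.3]
finger_gap: 0.692
```

Run:
```python
from h import *
plan([.4784,-.2014,.0315],92.0)
d=grab('wrist','w8');grab('scene','s8')
a=cv2.imread('pics/w8.png');b=cv2.resize(cv2.imread('pics/s8.png')[130:330,300:500],None,fx=1.8,fy=1.8)
c=np.zeros((360,800,3),np.uint8);c[:330,:440]=cv2.resize(a,(440,330));c[:,440:]=b;cv2.imwrite('pics/c8.png',c)
s=arm.observe();C=cloud(d);X,Y,Z=C[...,0],C[...,1],C[...,2]
m=(X>.36)&(X<.552)&(Y>-.26)&(Y<-.14)&(Z>.045)&(Z<.08);m[330:]=0
A=np.c_[X[m]-.468,Y[m]+.2,np.ones(m.sum())];print(m.sum(),np.linalg.lstsq(A,Z[m],rcond=None)[0],rectfit(d,m,s['ee_pos'][2]+.0085))
```

```text
t 11.8 pos [ 0.4785 -0.2014  0.05  ] x-ang 92.03 zax [ 2.e-04 -3.e-04 -1.e+00] F [ 0.12  0.17 -1.32] gap 0.692
turn total [0.0001 0.0002 0.0004]
shift before turn [ 0.0001 -0.0002  0.037 ]  after turn [ 0.0001 -0.0002  0.037 ]
22947 [ 0.01945802 -0.00028213  0.06090062] (((445.0383605957031, -202.25885009765625), (104.04661560058594, 106.75753021240234), 2.196465253829956), array([[ 391.00748, -150.91316],
       [ 395.0991 , -257.59225],
       [ 499.06924, -253.60454],
       [ 494.97763, -146.92545]], dtype=float32))
```

View pics/c8.png

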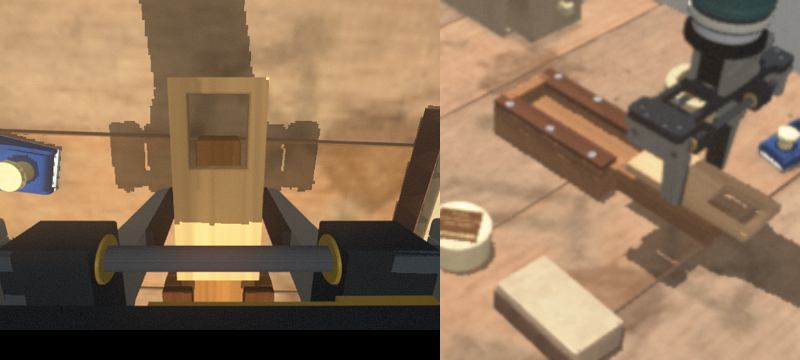

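Lifted with 1.3 N on the wrist, which matches the slide's weight. Next I'll check that it's level and centred, using slide pixels only.

Run:
```python
from h import *
d=load('w8');C=cloud(d);X,Y,Z=C[...,0],C[...,1],C[...,2]
yc=-.2014+(X-.4784)*.035
m=(X>.38)&(X<.552)&(abs(Y-yc)<.036)&(Z>.05)&(Z<.07);m[315:]=0
i=m&(abs(Y-yc)<.026)
A=np.c_[X[i]-.468,Y[i]+.2,np.ones(i.sum())];print(i.sum(),np.linalg.lstsq(A,Z[i],rcond=None)[0])
m2=m&(X<.455);r,b=rectfit(d,m2,.0585);print(r,b)
```

```text
13949 [ 0.00235853 -0.00119612  0.05974777]
((425.0279541015625, -202.919921875), (63.95218276977539, 64.64443969726562), 2.076544761657715) [[ 391.90167 -171.77757]
 [ 394.24402 -236.37956]
 [ 458.15424 -234.06227]
 [ 455.8119  -169.46028]]
```

It's level to 0.13° and centred, with the slide's centre 10.5 mm in front of the TCP. I'll lift it, turn it to the stack's yaw (−21.6°), and stop beside the stack to measure it from the wrist camera.

Request:
drive_tool:
  steps:
    - [0,0,-0.02,0,0,0,-0.2]
    - [0,0,-0.04,0,0,0,-0.2]
    - [0,0,-0.05,0,0,0,-0.2]
    - [0,0,-0.05,0,0,0,-0.2]
    - [0,0,-0.05,0,0,0,-0.2]
    - [0,0,-0.05,0,0,0,-0.2]
    - [0,0,-0.03,0,0,0,-0.2]
    - [0,0,-0.01,0,0,0,-0.2]
    - [0,0,0,0,0,0,-0.2]

```text
clock: 12.8
ee_pos: [0.4785, -0.2014, 0.2001]
tool_rot: [2.181, 2.26, -0.0]
ft_force: [-0.4, -0.8, -1.4]
finger_gap: 0.695
```

Request:
drive_tool:
  steps:
    - [0,0,0,0,0,0.02,-0.2]
    - [0,0,0,0,0,0.04,-0.2]
    - [0,0,0,0,0,0.05,-0.2]
    - [0,0,0,0,0,0.05,-0.2]
    - [0,0,0,0,0,0.05,-0.2]
    - [0,0,0,0,0,0.035,-0.2]
    - [0,0,0,0,0,0.017,-0.2]
    - [0,0,0,0,0,0,-0.2]

```text
clock: 13.6
ee_pos: [0.4781, -0.201, 0.199]
tool_rot: [-2.596, -1.766, 0.001]
ft_force: [0.4, 0.8, -1.2]
finger_gap: 0.692
```

```bash
python3 -c "
from h import *
plan([.613,.051,.2],68.4)"
```

```text
t 13.6 pos [ 0.4781 -0.201   0.199 ] x-ang 68.46 zax [-1.4e-03  8.0e-04 -1.0e+00] F [ 0.43  0.84 -1.22] gap 0.692
turn total [-0.001  -0.0001  0.0007]
shift before turn [ 0.5679  0.066  -0.002 ]  after turn [ 0.5679  0.0654 -0.002 ]
```

Request:
drive_tool:
  steps:
    - [0.02,0.003,0,0,0,0,-0.2]
    - [0.04,0.005,0,0,0,0,-0.2]
    - [0.06,0.007,-0.001,0,0,0,-0.2]
    - [0.07,0.008,-0.001,0,0,0,-0.2]
    - [0.07,0.008,0,0,0,0,-0.2]
    - [0.07,0.008,0,0,0,0,-0.2]
    - [0.07,0.008,0,0,0,0,-0.2]
    - [0.07,0.008,0,0,0,0,-0.2]
    - [0.06,0.006,0,0,0,0,-0.2]
    - [0.025,0.003,0,0,0,0,-0.2]
    - [0.013,0.001,0,0,0,0,-0.2]
    - [0,0,0,0,0,0,-0.2]

```text
clock: 14.8
ee_pos: [0.6128, 0.0509, 0.2005]
tool_rot: [-2.597, -1.768, 0.001]
ft_force: [-0.0, -0.2, -0.3]
finger_gap: 0.695
```

Request:
drive_tool:
  steps:
    - [0,0,0,0,0,0,-0.2]
    - [0,0,0,0,0,0,-0.2]

```text
clock: 15.0
ee_pos: [0.6127, 0.0491, 0.2007]
tool_rot: [2.599, 1.764, -0.001]
ft_force: [-0.2, 0.7, -1.2]
finger_gap: 0.694
```

Run:
```python
from h import *
plan([.613,.051,.2],68.4)
d=grab('wrist','w9')
C=cloud(d);X,Y,Z=C[...,0],C[...,1],C[...,2]
m=(X>.54)&(X<.78)&(Y>.1)&(Y<.29)&(Z>.013)&(Z<.027)
print(m.sum(),*rectfit(d,m,.02))
```

```text
t 15.0 pos [0.6127 0.0491 0.2007] x-ang 68.34 zax [-3.0e-04 -1.1e-03 -1.0e+00] F [-0.21  0.71 -1.18] gap 0.694
turn total [ 0.0001  0.0007 -0.0007]
shift before turn [ 0.0038 -0.0009  0.0015]  after turn [ 0.0038 -0.0009  0.0015]
7983 ((662.9799194335938, 194.3704833984375), (67.4421157836914, 149.64968872070312), 68.43563842773438) [[580.99835 190.5113 ]
 [720.1734  135.50813]
 [744.9615  198.22966]
 [605.78644 253.23283]]
```

View pics/w9.png

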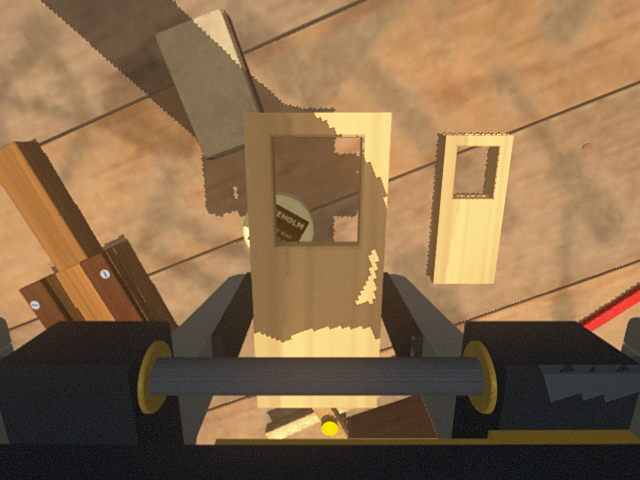

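The wrist view shows the stack at columns 435–513 and rows 132–285, with a dark side face on its left. I'll mask just the bright top and compare with the same mask in the top view.

Run:
```python
from h import *
for t,th in(('w9',150),('top0',120)):
    d=load(t);C=cloud(d);X,Y,Z=C[...,0],C[...,1],C[...,2]
    m=(X>.54)&(X<.78)&(Y>.1)&(Y<.29)&(Z>.010)&(Z<.03)
    R=d['image'][...,0]
    print(t,[ (k,rectfit(d,m&(R>k),.02)) for k in (th,th+25)])
d=load('w9');im=cv2.imread('pics/w9.png');cv2.imwrite('pics/w9c.png',cv2.resize(im[120:300,420:530],None,fx=3.3,fy=3.3,interpolation=cv2.INTER_NEAREST))
```

```text
w9 [(150, (((662.2683715820312, 194.9626007080078), (67.05340576171875, 151.44351196289062), 68.52349853515625), array([[579.52936, 191.48695],
       [720.4578 , 136.04051],
       [745.0074 , 198.43825],
       [604.0789 , 253.88469]], dtype=float32))), (175, (((662.6732788085938, 196.07017517089844), (64.50611114501953, 151.4693603515625), 68.43563842773438), array([[580.38513, 193.91064],
       [721.25244, 138.23868],
       [744.9614 , 198.2297 ],
       [604.0941 , 253.90167]], dtype=float32)))]
top0 [(120, (((661.2973022460938, 195.33837890625), (62.565792083740234, 152.01846313476562), 68.44234466552734), array([[579.11053, 194.1724 ],
       [720.49506, 138.31516],
       [743.4841 , 196.50436],
       [602.09955, 252.3616 ]], dtype=float32))), (145, (((662.4415283203125, 195.4351043701172), (61.547542572021484, 149.63363647460938), 68.36400604248047), array([[581.5494 , 194.4151 ],
       [720.64056, 139.2439 ],
       [743.3337 , 196.45511],
       [604.2425 , 251.62631]], dtype=float32)))]
```

View pics/w9c.png

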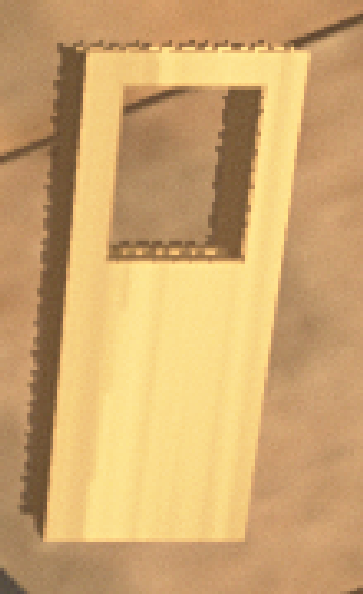

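```bash
python3 -c "
from h import *
plan([.6726,.1919,.07],68.45)"
```

```text
t 15.05 pos [0.6128 0.0493 0.2008] x-ang 68.34 zax [-1.e-04 -9.e-04 -1.e+00] F [ 0.37  0.06 -1.26] gap 0.691
turn total [ 0.0001  0.0006 -0.0012]
shift before turn [0.3095 0.0059 0.2614]  after turn [0.3093 0.0065 0.2617]
```

Request:
drive_tool:
  steps:
    - [0.02,0,0,0,0.0006,-0.0012,-0.2]
    - [0.04,0.001,0,0,0,0,-0.2]
    - [0.06,0.001,0,0,0,0,-0.2]
    - [0.06,0.001,0,0,0,0,-0.2]
    - [0.06,0.001,0,0,0,0,-0.2]
    - [0.04,0.001,0,0,0,0,-0.2]
    - [0.02,0.001,0,0,0,0,-0.2]
    - [0.009,0.001,0,0,0,0,-0.2]
    - [0,0,0,0,0,0,-0.2]

```text
clock: 15.95
ee_pos: [0.6727, 0.1933, 0.2007]
tool_rot: [-2.595, -1.769, -0.001]
ft_force: [-0.7, -0.3, -1.1]
finger_gap: 0.692
```

Request:
drive_tool:
  steps:
    - [0,0,0.02,0,0,0,-0.2]
    - [0,0,0.04,0,0,0,-0.2]
    - [0,0,0.05,0,0,0,-0.2]
    - [0,0,0.05,0,0,0,-0.2]
    - [0,0,0.04,0,0,0,-0.2]
    - [0,0,0.04,0,0,0,-0.2]
    - [0,0,0.015,0,0,0,-0.2]
    - [0,0,0.006,0,0,0,-0.2]
    - [0,0,0,0,0,0,-0.2]
    - [0,0,0,0,0,0,-0.2]
    - [0,0,0,0,0,0,-0.2]

```text
clock: 17.05
ee_pos: [0.6733, 0.1939, 0.0716]
tool_rot: [2.596, 1.77, 0.004]
ft_force: [-0.1, -0.8, -2.8]
finger_gap: 0.69
```

Run:
```python
from h import *
P=[]
plan([.6726,.1919,.0214],68.45)
for i in range(6):
    s=arm.observe();P.append(np.r_[s['ee_pos'],Ro.from_rotvec(s['tool_rot']).as_matrix()[:2,2]]);grab('top' if i%2 else 'scene','x%d'%i)
print(np.array(P).round(4))
d=grab('wrist','w10')
plan([.6726,.1919,.0214],68.45)
```

```text
t 17.05 pos [0.6733 0.1939 0.0716] x-ang 68.57 zax [ 0.0021  0.0013 -1.    ] F [-0.08 -0.84 -2.78] gap 0.69
turn total [ 0.0009 -0.0013  0.0014]
shift before turn [-0.0045 -0.      0.1004]  after turn [-4.300e-03  1.000e-04  1.004e-01]
[[0.6733 0.1939 0.0716 0.0021 0.0013]
 [0.6733 0.1939 0.0715 0.0019 0.0012]
 [0.6731 0.1938 0.0713 0.0015 0.0011]
 [0.673  0.1938 0.0711 0.0012 0.001 ]
 [0.6729 0.1937 0.0709 0.001  0.0009]
 [0.6729 0.1936 0.0708 0.0008 0.0009]]
t 17.4 pos [0.6728 0.1936 0.0706] x-ang 68.57 zax [ 5.e-04  9.e-04 -1.e+00] F [-0.09  0.17 -1.29] gap 0.696
turn total [ 0.0001 -0.0006  0.0013]
shift before turn [-0.0034  0.0009  0.0984]  after turn [-0.0033  0.0009  0.0984]
```

View pics/w10.png

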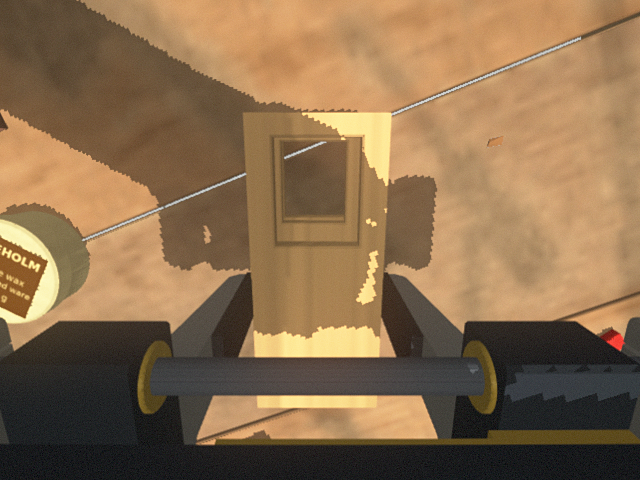

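View pics/x4.png

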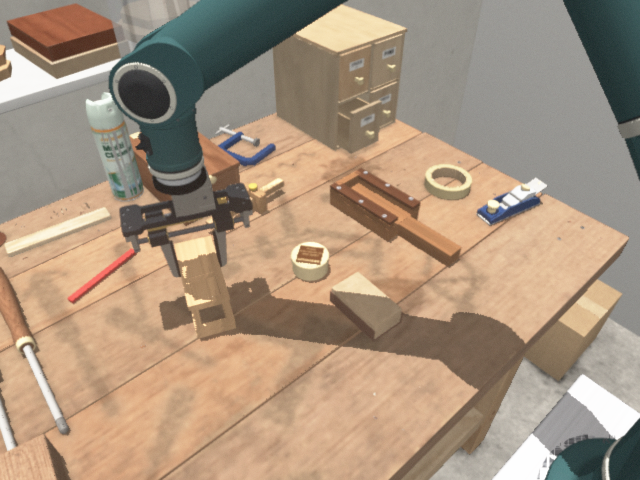

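Through the held slide's hole (about columns 274–362, rows 136–243) the spare's hole is visible at about columns 283–347, rows 139–216. I'll compute both centres to cross-check the alignment.

Run:
```python
from h import *
im=cv2.imread('pics/w10.png');cv2.imwrite('pics/w10c.png',cv2.resize(im[105:255,235:400],None,fx=4,fy=4,interpolation=cv2.INTER_NEAREST))
```

```text
(no output)
```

View pics/w10c.png

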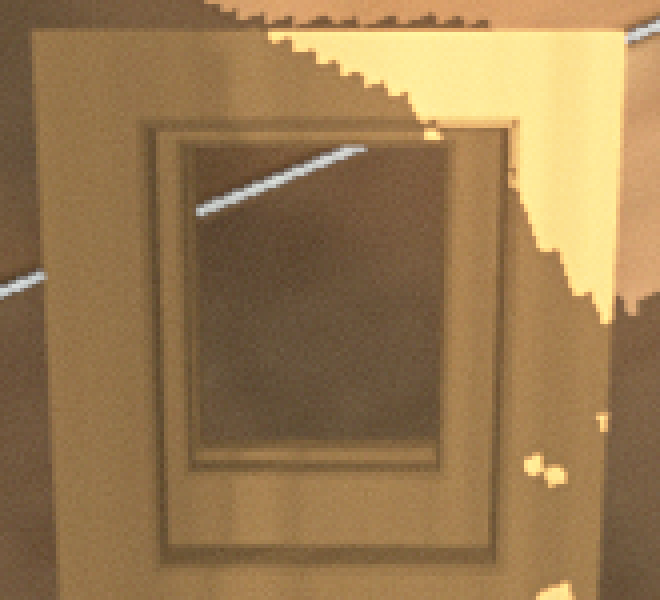

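Run:
```python
from h import *
d=load('w10');o=lambda L:np.array(L)/4+[235-.4,105-.4]
h=plane(d,o([(142,121),(518,121),(497,565),(162,565)]),.0706+.0086)
s=plane(d,o([(182,142),(452,140),(440,470),(190,470)]),.02)
f=plane(d,o([(31,29),(626,29)]),.0706+.0086)
for q in(h,s):
    c=q.mean(0)[:2];e=(q[0]+q[1]-q[2]-q[3])[:2]/2;print(c.round(4),'len',np.linalg.norm(e),'wid',np.linalg.norm((q[1]-q[0])[:2]),np.linalg.norm((q[2]-q[3])[:2]),'yaw',np.degrees(np.arctan2(-e[1],-e[0])))
    ux=np.array([np.cos(np.radians(-21.55)),np.sin(np.radians(-21.55))]);print('centre est',(c+.04*ux).round(4))
print('front',f, 'centre from front',(f.mean(0)[:2]+.075*ux).round(4))
s0=arm.observe();print('TCP-based', (s0['ee_pos'][:2]-.0105*ux).round(4))
```

```text
[0.6254 0.213 ] len 0.0507802209599155 wid 0.041404052080335874 0.03992894481748167 yaw -21.37616555906185
centre est [0.6626 0.1983]
[0.6256 0.2106] len 0.05057813235554183 wid 0.04066884047124594 0.039911562664332816 yaw -21.79969496042593
centre est [0.6628 0.1959]
front [[0.58105721 0.19550178 0.0792    ]
 [0.60451678 0.25560496 0.0792    ]] centre from front [0.6625 0.198 ]
TCP-based [0.663  0.1975]
```

Two independent measurements put the spare's centre within 0.2 mm of each other. The held slide sits about 2 mm too far along tool x, so I'll correct that and lower partway.

Request:
drive_tool:
  steps:
    - [-0.0038,0.0014,0.01,0,0,0.0015,-0.2]
    - [0,0,0.02,0,0,0,-0.2]
    - [0,0,0.02,0,0,0,-0.2]
    - [0,0,0.02,0,0,0,-0.2]
    - [0,0,0.01,0,0,0,-0.2]
    - [0,0,0,0,0,0,-0.2]
    - [0,0,0,0,0,0,-0.2]
    - [0,0,0,0,0,0,-0.2]
    - [0,0,0,0,0,0,-0.2]
    - [0,0,0,0,0,0,-0.2]
    - [0,0,0,0,0,0,-0.2]

```text
clock: 18.5
ee_pos: [0.6728, 0.1916, 0.0307]
tool_rot: [-2.598, -1.766, -0.002]
ft_force: [-0.1, -0.0, -1.5]
finger_gap: 0.695
```

Run:
```python
from h import *
grab('wrist','w11')
plan([.6726,.1921,.0214],68.42)
im=cv2.imread('pics/w11.png');cv2.imwrite('pics/w11c.png',cv2.resize(im[105:255,235:400],None,fx=4,fy=4,interpolation=cv2.INTER_NEAREST))
```

```text
t 18.55 pos [0.6728 0.1915 0.0306] x-ang 68.43 zax [ 6.e-04  8.e-04 -1.e+00] F [-0.26  0.07 -1.69] gap 0.692
turn total [ 0.0002 -0.0006  0.0001]
shift before turn [ 0.0009 -0.0008  0.0185]  after turn [ 0.0009 -0.0008  0.0185]
```

View pics/w11c.png

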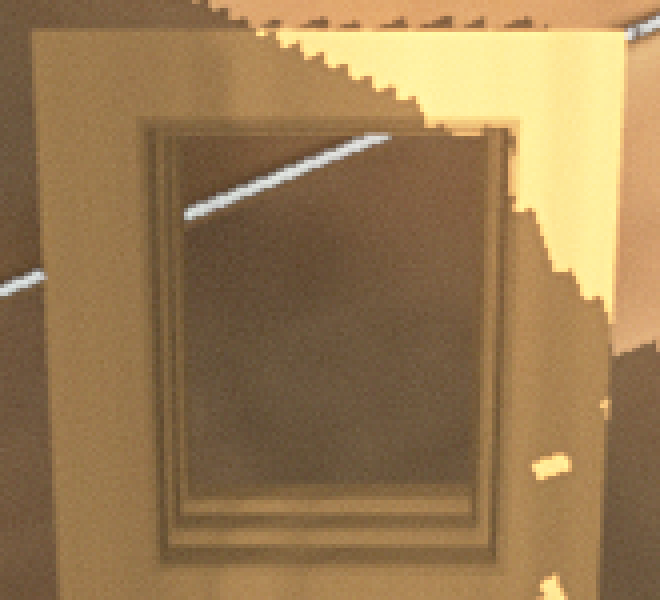

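Run:
```python
from h import *
d=load('w11');o=lambda L:np.array(L)/4+[235-.4,105-.4]
z=.0306+.0086
h=plane(d,o([(162,565),(497,565)]),z)[:,:2].mean(0);s=plane(d,o([(172,528),(480,528)]),.02)[:,:2].mean(0)
a=np.radians(-21.55);ux=np.array([np.cos(a),np.sin(a)]);uy=np.array([-ux[1],ux[0]])
print('held-spare along,lat mm',(h-s)@ux*1e3,(h-s)@uy*1e3)
```

```text
held-spare along,lat mm -0.31442024207436226 0.46139439804893617
```

Aligned within about 0.5 mm. Lowering to contact.

Request:
drive_tool:
  steps:
    - [0,0,0.005,0,0,0,-0.2]
    - [0,0,0.005,0,0,0,-0.2]
    - [0,0,0.004,0,0,0,-0.2]
    - [0,0,0.002,0,0,0,-0.2]
    - [0,0,0,0,0,0,-0.2]
    - [0,0,0,0,0,0,-0.2]
    - [0,0,0,0,0,0,-0.2]
    - [0,0,0,0,0,0,-0.2]

```text
clock: 19.35
ee_pos: [0.6727, 0.1917, 0.0226]
tool_rot: [-2.597, -1.766, -0.001]
ft_force: [-0.6, 0.9, -1.1]
finger_gap: 0.696
```

Run:
```python
from h import *
plan([.6728,.1917,.0214],68.42)
```

```text
t 19.35 pos [0.6727 0.1917 0.0226] x-ang 68.44 zax [ 5.e-04  9.e-04 -1.e+00] F [-0.62  0.88 -1.14] gap 0.696
turn total [ 0.0001 -0.0006  0.0002]
shift before turn [0.0001 0.0001 0.0023]  after turn [0.0001 0.0001 0.0023]
```

Request:
drive_tool:
  steps:
    - [0,0,0.001,0,0,0,-0.2]
    - [0,0,0.001,0,0,0,-0.2]
    - [0,0,0.0008,0,0,0,-0.2]
    - [0,0,0,0,0,0,-0.2]
    - [0,0,0,0,0,0,-0.2]
    - [0,0,0,0,0,0,-0.2]

```text
clock: 19.95
ee_pos: [0.6727, 0.1917, 0.0215]
tool_rot: [-2.598, -1.767, -0.001]
ft_force: [-1.8, -0.6, 4.4]
finger_gap: 0.691
```

Run:
```python
from h import *
plan([.6728,.1917,.0214],68.42)
grab('wrist','w12')
plan([.6728,.1917,.0214],68.42)
```

```text
t 19.95 pos [0.6727 0.1917 0.0215] x-ang 68.44 zax [ 5.e-04  7.e-04 -1.e+00] F [-1.8  -0.6   4.43] gap 0.691
turn total [ 0.0001 -0.0005  0.0002]
shift before turn [0.0001 0.0001 0.0001]  after turn [0.0001 0.0001 0.0001]
t 20.0 pos [0.6727 0.1916 0.0215] x-ang 68.44 zax [ 4.e-04  7.e-04 -1.e+00] F [-1.87 -1.23  5.34] gap 0.692
turn total [ 0.0001 -0.0005  0.0002]
shift before turn [0.0002 0.0001 0.0002]  after turn [0.0002 0.0001 0.0002]
```

It's seated, with about 5 N of contact force. I'll open slowly, then lift.

Request:
drive_tool:
  steps:
    - [0,0,0,0,0,0,0.3]
    - [0,0,0,0,0,0,0.4]
    - [0,0,0,0,0,0,0.45]
    - [0,0,0,0,0,0,0.6]
    - [0,0,0,0,0,0,0.8]
    - [0,0,0,0,0,0,0.9]
    - [0,0,0,0,0,0,0.9]
  newtons: 5

```text
clock: 20.7
ee_pos: [0.6727, 0.1917, 0.0208]
tool_rot: [-2.597, -1.766, -0.001]
ft_force: [0.3, 0.9, -0.7]
finger_gap: 0.949
```

Request:
drive_tool:
  steps:
    - [0,0,-0.01,0,0,0,0.9]
    - [0,0,-0.03,0,0,0,0.9]
    - [0,0,-0.06,0,0,0,0.9]
    - [0,0,-0.08,0,0,0,0.9]
    - [0,0,-0.08,0,0,0,0.9]
    - [0,0,-0.06,0,0,0,0.9]
    - [0,0,-0.03,0,0,0,0.9]
    - [0,0,0,0,0,0,0.9]
    - [0,0,0,0,0,0,0.9]

```text
clock: 21.6
ee_pos: [0.6721, 0.191, 0.1951]
tool_rot: [-2.597, -1.766, 0.001]
ft_force: [0.3, -0.3, -1.6]
finger_gap: 0.947
```

Run:
```python
from h import *
plan([.6728,.1917,.0214],68.42)
d=grab('wrist','w13');grab('scene','s13')
C=cloud(d);X,Y,Z=C[...,0],C[...,1],C[...,2]
m=(X>.54)&(X<.78)&(Y>.1)&(Y<.29)&(Z>.023)&(Z<.037);m[320:]=0
print(rectfit(d,m,.03))
a=cv2.imread('pics/w13.png');b=cv2.resize(cv2.imread('pics/s13.png')[200:360,130:330],None,fx=2,fy=2)
c=np.zeros((400,800,3),np.uint8);c[:,:400]=cv2.resize(a[80:340,180:440],(400,400));c[:320,400:]=b;cv2.imwrite('pics/c13.png',c)
```

```text
t 21.6 pos [0.6721 0.191  0.1951] x-ang 68.43 zax [-8.e-04  0.e+00 -1.e+00] F [ 0.27 -0.28 -1.58] gap 0.947
turn total [-0.0005  0.0002  0.0001]
shift before turn [0.0019 0.001  0.3474]  after turn [0.0018 0.0007 0.3474]
(((663.05419921875, 195.5371856689453), (64.29515838623047, 150.5946044921875), 68.49787902832031), array([[581.21405, 193.2261 ],
       [721.3278 , 138.0278 ],
       [744.89435, 197.84827],
       [604.7806 , 253.04657]], dtype=float32))
```

View pics/c13.png

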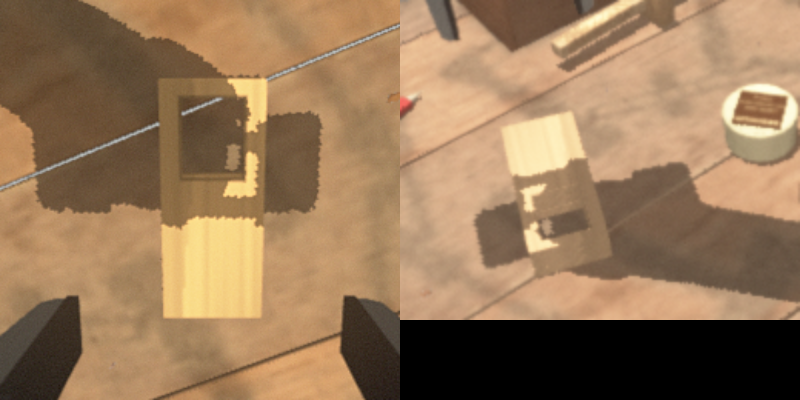

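The slide is on the stack at (0.6631, 0.1955), against (0.6628, 0.1958) measured for the spares. I'll move the arm aside for a clear final check from the fixed cameras.

Request:
drive_tool:
  steps:
    - [-0.03,0,-0.01,0,0,0,0.9]
    - [-0.06,0,-0.02,0,0,0,0.9]
    - [-0.08,0,-0.02,0,0,0,0.9]
    - [-0.08,0,0,0,0,0,0.9]
    - [-0.08,0,0,0,0,0,0.9]
    - [-0.08,0,0,0,0,0,0.9]
    - [-0.08,0,0,0,0,0,0.9]
    - [-0.08,0,0,0,0,0,0.9]
    - [-0.06,0,0,0,0,0,0.9]
    - [-0.03,0,0,0,0,0,0.9]
    - [0,0,0,0,0,0,0.9]
    - [0,0,0,0,0,0,0.9]

```text
clock: 22.9
ee_pos: [0.5515, -0.1143, 0.2208]
tool_rot: [-2.596, -1.767, -0.002]
ft_force: [0.2, 0.0, 1.0]
finger_gap: 0.949
```

Run:
```python
from h import *
plan([.6728,.1917,.0214],68.42)
for t in('top','scene'):
    d=grab(t,t+'14')
    C=cloud(d);X,Y,Z=C[...,0],C[...,1],C[...,2]
    def reg(x0,x1,y0,y1):return (X>x0)&(X<x1)&(Y>y0)&(Y<y1)
    m=reg(.54,.78,.1,.29)&(Z>.023)&(Z<.037)
    print(t,m.sum(),rectfit(d,m,.03)[0])
    A=np.c_[X[m]-.66,Y[m]-.19,np.ones(m.sum())];print('tilt',np.linalg.lstsq(A,Z[m],rcond=None)[0])
    for nm,rg,z in(('tin',reg(.54,.66,-.06,.08),.036),('block',reg(.38,.54,-.06,.08),.037)):
        print(nm,rectfit(d,rg&(Z>.03)&(Z<.045),z)[0])
a=cv2.resize(cv2.imread('pics/top14.png')[140:240,180:280],(400,400),interpolation=cv2.INTER_CUBIC);b=cv2.resize(cv2.imread('pics/scene14.png')[240:350,150:260],(400,400),interpolation=cv2.INTER_CUBIC)
cv2.imwrite('pics/c14.png',np.hstack([a,b]))
```

```text
t 22.9 pos [ 0.5515 -0.1143  0.2208] x-ang 68.48 zax [ 6.0e-04  1.9e-03 -1.0e+00] F [0.23 0.02 1.03] gap 0.949
turn total [-0.0001 -0.0012  0.0007]
shift before turn [0.6575 0.0012 0.4   ]  after turn [6.583e-01 5.000e-04 3.987e-01]
top 1864 ((661.066650390625, 193.64013671875), (66.66686248779297, 150.4990692138672), 68.45068359375)
tilt [0.0034122  0.00290174 0.02971935]
tin ((603.6336669921875, 11.571331024169922), (68.29584503173828, 67.74385070800781), 18.84505844116211)
block ((463.32952880859375, 8.966093063354492), (62.09426498413086, 109.57421875), 87.11119079589844)
scene 2099 ((659.3570556640625, 196.10289001464844), (64.35538482666016, 157.99417114257812), 68.32850646972656)
tilt [ 0.00782926 -0.0077762   0.03025576]
tin ((601.7472534179688, 12.864067077636719), (67.26183319091797, 72.97441101074219), 48.794551849365234)
block ((460.56561279296875, 10.448064804077148), (65.38465118408203, 113.0674819946289), 87.05204010009766)
```

View pics/c14.png

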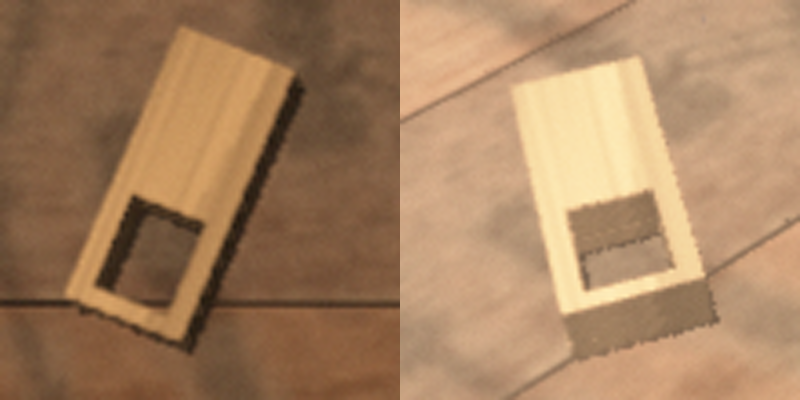

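View pics/scene14.png

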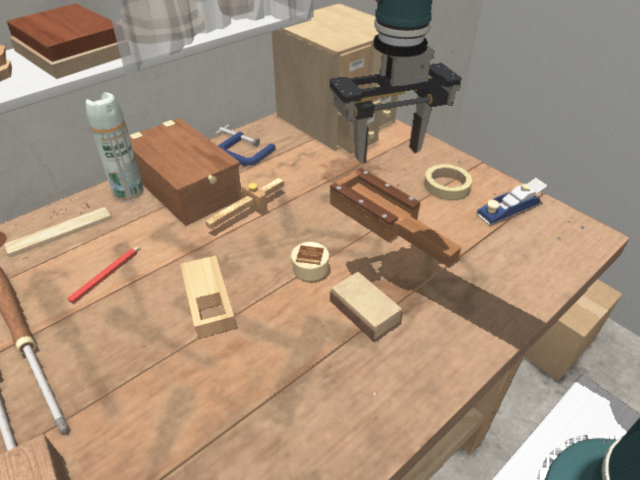

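The three slides stand as one flush block in both views. At the same rectangle fit as before, the top view centre is (661.1, 193.6) mm against (660.7, 193.7) for the spares at the start. The tin and block have not moved.

```bash
python3 -c "
from bench import arm
print(arm.finish_job())"
```

```text
the job is handed in; nothing more can be done
None
```

The job is handed in, with the robot clock at about 23 s of the 61 s allowed. I drew the slide out by its front bar with shut fingertips until its centre was about 93 mm from the mouth. I then gripped it across its width at the balance point, carried it level and set it on the two spares.

**Final checks:**
- **Alignment:** The wrist camera put the placed slide within about 0.5 mm of the spares' measured centre, and 0.1° off in yaw. The stack looks like one flush block in both fixed views.
- **Bystanders:** The tin and sanding block measured the same as at the start, to within 0.5 mm. The gripper was holding nothing and clear of the work.
- **Forces:** The highest wrist force in my readings was about 6 N, when the slide touched down. I read it only at intervals, not throughout each move.

**Disagreements:**
- **Scene camera:** Its rectangle fit put the stack up to 4 mm away from the other views. It also sees the side faces, so I did not rely on it.
- **Level on the stack:** The depth fits there were coarse. They showed about 0.3° tilt in the top view and 0.6° in the scene view, against 0.13° measured in the grip. I take that as depth noise.
- **Lower spare:** I checked it only by eye through the flush edges, not as a separate measurement.

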